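# Seat the flange and snap the toggle clamp over it

## Task

Clamp the flat round flange in the V fixture: with the fingertips only, without gripping or lifting it, push the flange along the steel plate, while the clamp is still open, until it sits home against both sides of the V. Then push the black-handled clamp lever over, away from the open mouth of the V, past its dead point so that it snaps into lock and the clamp's rubber foot presses on the flange. Leave the small things standing round the fixture where they are, and finish clear of everything.

Things in the scene. Friction and masses are not known exactly. Their poses are not given: they have to be found in the camera images.
- fixture: V fixture, fixed to the table: bare steel plate 185 (x) x 100 (y) x 10 mm, from x = -75 to +110 mm. Origin: underside, right below the seated flange's centre; z up. Its V opens to -x (roughly to the robot, yaw up to 0.3 rad either way). Behind the V, at x = 50 to 96 mm, stand the clamp's two upright cheeks, 28 mm wide over all, their tops 56 mm above the table
- seat (a point): where the centre of the flange's underside lies when it touches both bars of the V; on the plate's top, 10 mm above the table. The 90 degree V: two dark bars 40 mm long, 8 mm thick, standing 12 mm above the plate, 45 degrees either side of fixture x, inner faces 23.5 mm from this point
- flange_1: grey steel clamping flange, a round disc 47 mm in diameter, 9 mm thick, bevelled edge, about 0.08 kg, lying flat and loose on the plate, 34 to 46 mm from the seat on its open (-x) side and up to 12 mm to either side. Origin: centre of its underside
- clamp_lever (a joint): lever angle about a level axis along fixture y, 72 mm behind the seat, 48 mm above the table. 0 = open: upright, leaning 0.14 rad towards the V; grows as it is pushed to fixture +x and down. A spring holds it open up to the dead point at 0.95 and drives it shut beyond; it takes about 7 N at the handle, less near the dead point. Locked on the flange about 1.4 (handle 0.3 rad above level); empty 1.46
- lever_grip (a point): point on the axis of the lever's round black handle (20 mm in diameter, from 46 to 112 mm from the lever's axis), 95 mm from that axis: the place to push
- clamp_arm: steel arm with a rubber foot, geared to the lever. Origin on its level axis, 65 mm behind the seat in fixture x, 37 mm above the table. Lever open: it stands steeply up between V and lever, 1.31 rad above level, top 106 mm above the table. On closing it comes down towards -x and its 13 mm foot, 65 mm from its axis, lands on the middle of the flange
- paste_tin: bystander, open round tin 65 mm wide, 28 mm high; origin at the centre of its underside
- oil_can: bystander, oil can 56 mm wide, 125 mm high to its spout; origin at the centre of its underside
- arbor: bystander, steel arbor standing on its flange, 40 mm wide, 72 mm high; origin at the centre of its underside
- nut_1: bystander, hexagon nut, 23 mm wide, 10 mm high; origin at the centre of its underside
- nut_2: bystander, another such nut
- sisal_wheel: bystander, brown sisal wheel lying flat, 68 mm wide, 20 mm high; origin at the centre of its underside
Things that resemble listed ones, but are neither listed nor needed, are in the scene too. Of the things like the flange_1, leave any that is orange; of the rest the larger one is meant.

How it is judged:
By the outcome, as a careful person would: the job done as asked, in the order asked, and still so for the second after the job is handed in, with the robot touching nothing.
It also fails if it takes over 56 s, if anything falls off the work surface, if the arm or the gripper's body presses on something with over 40 N, if the wrist force passes 120 N, or if a joint passes its speed limit or range.

## Robot

A 7-joint arm with a two-finger parallel gripper is mounted at the origin on a cart in front of the work surface, level with it; the furniture and walls round the work are solid. World frame = base frame: x ahead of the robot, y to its left, z up, the work surface at z = 0. Lengths are in m, angles in rad, forces in N, time in s.
With the tool pointing down it reaches from about 0.425 to 0.925 m from the base axis. Payload 6.8 kg.
Tool frame: the origin (TCP) lies on the mounting face of the last link; the fingertips stand 173 mm ahead of it and the grasp point (between the pads) lies 155 mm ahead of it; z points along the fingers, y is the line along which they close (so a half turn about z gives the same grasp; the last joint's range is limited). The gripper opens to 85 mm and grips with 20 to 120 N. Pads are 22 mm wide; open, the fingers measure 114 mm over their backs; the gripper's body (76 mm by 85 mm) begins 54 mm behind the grasp point. The pads swing forward as they close: fully open they stand 13 mm farther back than shut.
Start: joints at [-1.305, 0.477, 0.022, 1.555, -0.011, 1.109, -0.083], TCP at [0.246, 0.628, 0.405] pointing down, gripper open.
Joint ranges: [-2.96, 2.96], [-0.34, 2.1], [-1.41, 1.46], [0.24, 2.44], [-1.37, 4.51], [0.17, 1.92], [-2.96, 2.96]. Speed limits (rad/s): [2.39, 2.39, 3.14, 3.14, 3.14, 3.14, 3.14].

## Interface

Orientations are given as a unit quaternion [w, x, y, z].
In Python, from station import bot gives the robot as it stands. The module is installed in compiled form; this text tells all that it offers.
- The arm moves only by the shell command python3 -m pendant 'ROWS' [FORCE]. ROWS is JSON, a list of rows, each a list of 5 numbers: the finger opening in m, from 0 to 0.0854, then the shift along the tool's x, y, z in m, then the turn about the tool's z in degrees. In form: [[jaw, x, y, z, yaw], ...]. A call has 1 to 12 rows; each row shifts and turns the commanded pose from where the row before left it, along the tool's axes as they then stand; what a row does not reach is not made up. A row lasts 1/12 s, in which the tool goes at most 41.7 mm and 7.16 degrees, less where a joint would pass 70% of its speed; a pose out of reach is approached as far as the arm can. A call with a gripper value outside its range is refused whole. The fingers move at their own pace and stop on an object; FORCE is the grip in N (left out, the last holds). Time passes only in rows, so rows that do not move let the fingers close. It gives the time, the measured TCP pose, the force, the opening and the grip force at its end, in the units of the state.
- bot.get_obs(): the state, without advancing time (a new reading comes with each control period).
- bot.read_camera(name): name is "scene" or "side" or "wrist"; returns (picture, depth): 420x560x3 uint8, blue, green, red; 420x560 float32, m along the optical axis (not along the pixel's ray), 0 where there is no reading.
- bot.camera_model(name): a dict with "intrinsics" (3x3 intrinsics, pixels), "R" (3x3) and "t" (3): a world point X has camera coordinates R X + t. Camera axes: x right, y down, z forward; pixel columns grow to the right and rows downward; lengths in m; the calibration is good to about 2 mm. A picture is of the moment at which its call begins: read the wrist's pose just before it. camera_model takes no time and is no camera call; for the wrist camera it gives the pose at the moment of the call.
- bot.hand_in(): hands the job in; it is judged then, once.
Trained networks look in the newest picture that a camera, given by its name, has taken for a name from the list of things; names that differ only in an ending like _2 or _b are one class to them, and where a whole thing is asked for, a point or a joint stands for the part that bears it (a point fixed in the world has none). Each returns a list of dicts, best first, with "score" (0 to 1); they miss things now and then, are a little off and sometimes report something else, mostly with a low value. They report only what shows in the picture. A call takes as long as a camera call. They do not tell look-alikes from the thing itself.
- bot.boxes_of(name, camera): "at" ([column, row] in pixels, amid what is visible of it).
- bot.trace(name, camera): "mask" (420x560 bool, what is visible of it) and "at" ([column, row] in pixels, amid what is visible of it).
- bot.pinpoint(name, camera): "at" ([column, row] in pixels: a listed point, or the origin of a listed thing).
The state is a dict: "t": time; "q": joint angles; "joint_vel": joint speeds; "joint_torque": joint torques, N m; "eef_pos": TCP position; "tool_rot": TCP orientation; "contact_force": force on the tool from outside, world axes, zero at the start; "torque": the same for the moment, N m; "gripper_width": opening from 0.0 (shut) to 1.0 (fully open); "grasp_force": force on a finger pad.
Only numpy, scipy, OpenCV 4.12 (cv2) and the standard library are available. Lean on these libraries where they do the work, as an engineer would, in place of code of your own. Each camera call takes 0.05 s, during which the arm holds its last target. There are 200 camera calls.

## Working session

There is one attempt and no reset: what is moved stays moved. The work goes in short steps, Python scripts to look and compute and a shell command to move; the robot and the scene stay as the last step left them, time stands still between calls to the robot, and variables do not carry over. Pictures are saved under pics/ and viewed, at most 11 in all, crops included, and the job is handed in when it is done.

```bash
mkdir -p pics; cat > h.py <<'E'
import numpy as np, cv2
from station import bot
def w(cam,px,z=None,d=None,m=None):
    m=m or bot.camera_model(cam);K=np.array(m["intrinsics"]);R=np.array(m["R"]);t=np.array(m["t"])
    r=R.T@np.linalg.solve(K,[px[0],px[1],1.]);c=-R.T@t
    return c+r*((z-c[2])/r[2] if d is None else d)
def proj(cam,X):
    m=bot.camera_model(cam);p=np.array(m["intrinsics"])@(np.array(m["R"])@np.array(X)+m["t"]);return p[:2]/p[2]
E
python3 - <<'E'
from h import *
o=bot.get_obs();print(o)
for c in("scene","side"):
    im,d=bot.read_camera(c);cv2.imwrite(f"pics/{c}0.png",im);np.save(f"{c}0.npy",d)
    for n in("seat","lever_grip","flange_1","clamp_arm","fixture","paste_tin","oil_can","arbor","nut_1","sisal_wheel"):
        z=dict(seat=.01,flange_1=.01,clamp_arm=.037,lever_grip=.142).get(n,0)
        for r in bot.pinpoint(n,c)[:3]: print(c,n,np.round(r["at"]),round(r["score"],2),np.round(w(c,r["at"],z),3))
E
```

```text
{'t': 0.0, 'q': array([-1.30511374,  0.47780172,  0.02234775,  1.55644371, -0.01150556,
        1.10926261, -0.0831051 ]), 'joint_vel': array([ 9.66686887e-04,  2.46956115e-03,  4.04215016e-04, -1.32793841e-03,
       -3.94975580e-04, -3.42394469e-04,  2.26997158e-06]), 'joint_torque': array([-1.18390803e-03, -5.96438134e+01,  1.60713807e+00, -2.81204385e+01,
        1.23427444e-02,  9.01942461e-03, -3.35915547e-05]), 'eef_pos': array([0.24636603, 0.6281462 , 0.40372776]), 'tool_rot': array([-1.01055617e-04,  1.85801722e-01,  9.82586852e-01, -8.87827466e-04]), 'contact_force': array([ 0.50862706, -0.14194969, -0.01469582]), 'torque': array([ 0.02208773,  0.02788077, -0.03562756]), 'grasp_force': 0.0, 'gripper_width': 1.0011507274803908}
scene seat [262. 251.] 0.84 [0.517 0.082 0.01 ]
scene lever_grip [276. 177.] 0.94 [0.574 0.087 0.142]
scene flange_1 [196. 285.] 0.84 [0.373 0.124 0.01 ]
scene flange_1 [248. 263.] 0.69 [0.472 0.084 0.01 ]
scene flange_1 [239. 298.] 0.69 [0.384 0.043 0.01 ]
scene clamp_arm [279. 223.] 0.7 [0.582 0.084 0.037]
scene fixture [261. 256.] 0.77 [0.513 0.081
[... 553 characters left out ...]
 0.22 [ 0.605 -0.088  0.01 ]
side lever_grip [253. 197.] 0.59 [0.567 0.101 0.142]
side flange_1 [332. 258.] 0.78 [0.387 0.138 0.01 ]
side flange_1 [329. 234.] 0.64 [0.393 0.053 0.01 ]
side flange_1 [293. 240.] 0.48 [0.48  0.084 0.01 ]
side clamp_arm [253. 230.] 0.51 [0.575 0.087 0.037]
side fixture [279. 242.] 0.86 [0.514 0.084 0.   ]
side paste_tin [285. 279.] 0.65 [0.49  0.201 0.   ]
side paste_tin [252. 227.] 0.55 [0.588 0.033 0.   ]
side oil_can [235. 279.] 0.71 [0.597 0.211 0.   ]
side arbor [235. 210.] 0.21 [ 0.645 -0.036  0.   ]
side nut_1 [286. 218.] 0.63 [ 0.506 -0.012  0.   ]
side nut_1 [302. 219.] 0.48 [ 0.464 -0.013  0.   ]
side sisal_wheel [234. 212.] 0.73 [ 0.645 -0.028  0.   ]
```

```bash
python3 - <<'E'
import cv2,numpy as np
a=cv2.imread("pics/scene0.png")[150:330,150:390];b=cv2.imread("pics/side0.png")[150:330,180:420]
f=lambda i:cv2.resize(i,None,fx=3.3,fy=3.3,interpolation=2)
a,b=f(a),f(b);cv2.imwrite("pics/a.png",a);cv2.imwrite("pics/b.png",b)
E
```

```text
(no output)
```

View pics/a.png

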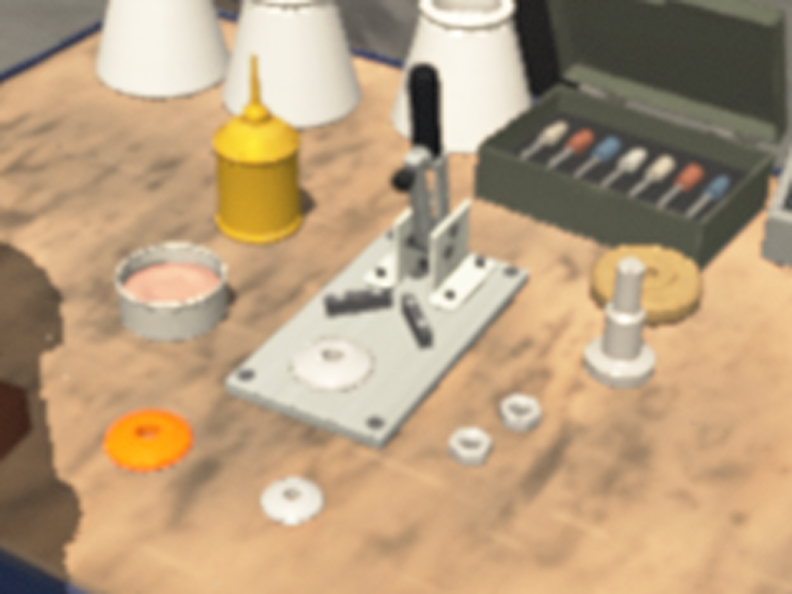

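View pics/b.png

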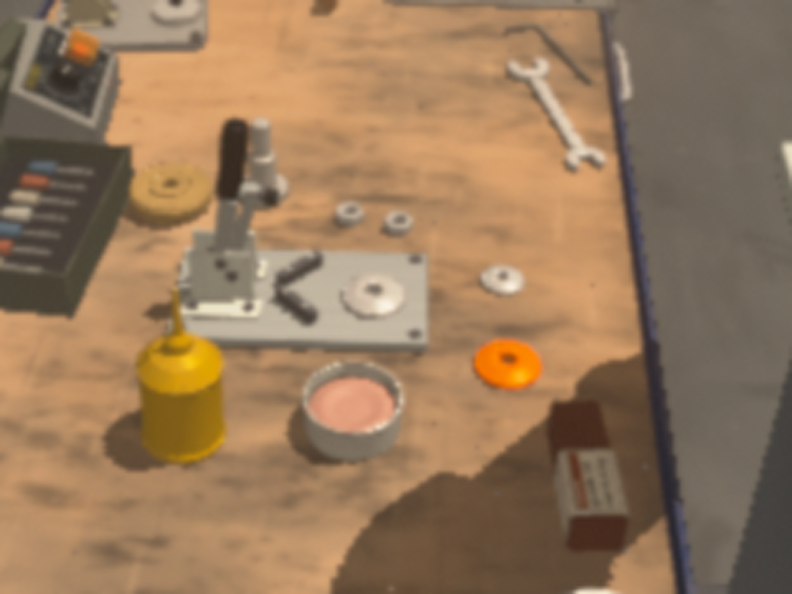

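```bash
python3 - <<'E'
from h import *
P={}
for c,pts in dict(scene=[(230,381),(380,440),(527,272)],side=[(427,253),(427,345)]).items():
    ox,oy=(150,150) if c=="scene" else (180,150)
    for p in pts: print(c,np.round(w(c,(p[0]/3.3+ox,p[1]/3.3+oy),.01),4))
m=bot.camera_model("wrist");R=np.array(m["R"]);print("cam pos",-R.T@m["t"],"axis",R[2],m["intrinsics"][0][0])
d=np.load("side0.npy");
E
```

```text
scene [0.4384 0.1227 0.01  ]
scene [0.4402 0.0264 0.01  ]
scene [0.6229 0.0344 0.01  ]
side [0.4427 0.0304 0.01  ]
side [0.4389 0.1308 0.01  ]
cam pos [0.17225792 0.65670571 0.37453986] axis [ 0.28958481 -0.11368115 -0.95037742] 325.3414462161552
```

```bash
python3 -m pendant '[[0,-0.027,-0.031,0,0],[0,-0.027,-0.031,0,0],[0,-0.027,-0.031,0,0],[0,-0.027,-0.031,0,0],[0,-0.027,-0.031,0,0],[0,-0.027,-0.031,0,0],[0,-0.027,-0.031,0,0],[0,-0.027,-0.031,0,0],[0,-0.027,-0.031,0,0],[0,-0.027,-0.031,0,0],[0,-0.027,-0.031,0,0],[0,-0.027,-0.031,0,0]]' && python3 -m pendant '[[0,-0.027,-0.031,0,0],[0,-0.027,-0.031,0,0],[0,0,0,0,-7],[0,0,0,0,-7],[0,0,0,0,-7],[0,0,0,0,-3],[0,0,0,0,0],[0,0,0,0,0]]'
python3 - <<'E'
from h import *
from scipy.spatial.transform import Rotation as Ro
o=bot.get_obs();print(o["t"],o["eef_pos"],o["tool_rot"],o["gripper_width"])
print(Ro.from_quat(np.roll(o["tool_rot"],-1)).as_matrix().round(3))
m=bot.camera_model("wrist");im,d=bot.read_camera("wrist");cv2.imwrite("pics/w1.png",im)
for n,z in dict(seat=.01,flange_1=.01,lever_grip=.142,clamp_arm=.037,fixture=0).items():
    for r in bot.pinpoint(n,"wrist")[:3]: print(n,np.round(r["at"]),round(r["score"],2),np.round(w("wrist",r["at"],z,m=m),4))
E
```

```text
t: 2.1
eef_pos: [0.4125, 0.1617, 0.4051]
tool_rot: [0.0, 0.186, 0.983, 0.001]
contact_force: [1.1, 0.3, -0.1]
gripper_width: 0.007
grasp_force: 0.0
t: 2.77
eef_pos: [0.4399, 0.0863, 0.4048]
tool_rot: [0.0, -0.021, 1.0, 0.0]
contact_force: [0.3, 0.4, 0.6]
gripper_width: -0.001
grasp_force: 0.0
2.7667 [0.43990147 0.08627967 0.40484039] [ 1.43128044e-04 -2.14914739e-02  9.99769015e-01  1.10325799e-04] -0.001333972090357724
[[-0.999 -0.043  0.   ]
 [-0.043  0.999  0.   ]
 [-0.     0.    -1.   ]]
seat [268. 234.] 0.77 [0.5145 0.078  0.01  ]
flange_1 [324. 126.] 0.86 [0.3844 0.1344 0.01  ]
flange_1 [272. 210.] 0.62 [0.4831 0.0822 0.01  ]
flange_1 [244. 124.] 0.61 [0.3851 0.0472 0.01  ]
lever_grip [266. 358.] 0.57 [0.5772 0.0813 0.142 ]
clamp_arm [267. 355.] 0.61 [0.6707 0.0831 0.037 ]
clamp_arm [275. 210.] 0.19 [0.4742 0.0846 0.037 ]
fixture [271. 232.] 0.86 [0.5148 0.0816 0.    ]
fixture [187. 221.] 0.6 [ 0.5055 -0.0218  0.    ]
```

View pics/w1.png

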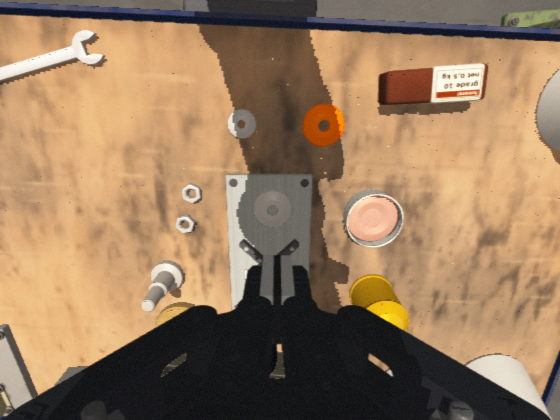

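```bash
python3 - <<'E'
from h import *
im=cv2.imread("pics/w1.png")[150:330,180:380]
for n,p,z in [("c1",(227,175),.01),("c2",(313,175),.01),("L",(231,300),.01),("R",(312,300),.01),("hole",(272,210),.017),("bar1",(241,243),.022),("bar2",(299,243),.022)]: print(n,w("wrist",p,z).round(4))
cv2.imwrite("pics/w1c.png",cv2.resize(im,None,fx=3.3,fy=3.3,interpolation=2))
E
```

```text
c1 [0.443  0.0288 0.01  ]
c2 [0.4386 0.1269 0.01  ]
L [0.6085 0.0334 0.01  ]
R [0.6039 0.1386 0.01  ]
hole [0.4805 0.0818 0.017 ]
bar1 [0.5215 0.0468 0.022 ]
bar2 [0.5185 0.1153 0.022 ]
```

View pics/w1c.png

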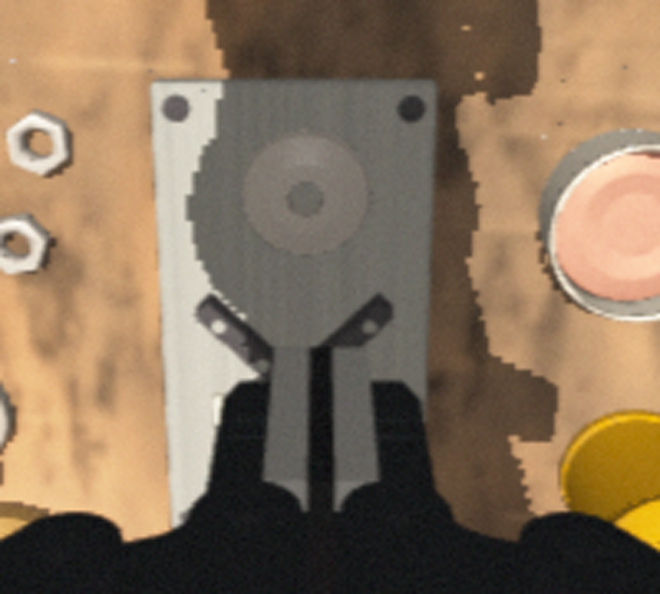

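```bash
python3 -m pendant '[[0,0,0,0,5.4],[0,0.001,-0.002,0.04,0],[0,0,0,0.04,0],[0,0,0,0.04,0],[0,0,0,0.04,0],[0,0,0,0.035,0],[0,0,0,0.015,0],[0,0,0,0,0],[0,0,0,0,0]]'; python3 - <<'E'
from h import *
m=bot.camera_model("wrist");im,d=bot.read_camera("wrist");cv2.imwrite("pics/w2.png",im)
o=bot.get_obs();print(o["eef_pos"],o["contact_force"])
for n,z in dict(seat=.01,flange_1=.01).items():
    for r in bot.pinpoint(n,"wrist")[:3]: print(n,np.round(r["at"]),round(r["score"],2),np.round(w("wrist",r["at"],z,m=m),4))
E
```

```text
t: 3.82
eef_pos: [0.4388, 0.0843, 0.1944]
tool_rot: [-0.001, 0.025, 1.0, -0.0]
contact_force: [1.3, 0.1, 0.7]
gripper_width: -0.0
grasp_force: 0.0
[0.43928849 0.08443767 0.19529712] [0.33465401 0.11203748 0.57399216]
seat [278. 381.] 0.77 [0.5191 0.0799 0.01  ]
flange_1 [196. 162.] 0.96 [0.3847 0.0474 0.01  ]
flange_1 [372. 148.] 0.6 [0.3823 0.1309 0.01  ]
```

View pics/w2.png

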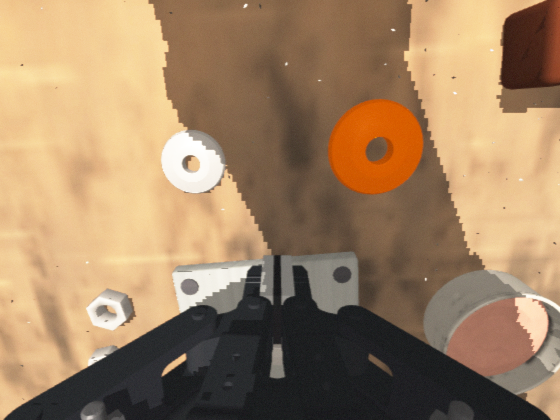

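```bash
python3 -m pendant '[[0,0,0,0.008,0],[0,0,0,0,0],[0,-0.005,0,0,0],[0,-0.005,0,0,0],[0,-0.005,0,0,0],[0,-0.005,0,0,0],[0,-0.005,0,0,0],[0,-0.004,0,0,0],[0,-0.003,0,0,0],[0,0,0,0,0],[0,0,0,0,0]]'; python3 - <<'E'
from h import *
for c in("scene","side"):
    im,d=bot.read_camera(c);cv2.imwrite(f"pics/{c}1.png",im)
    for n in("seat","flange_1"):
        for r in bot.pinpoint(n,c)[:3]: print(c,n,np.round(r["at"]),round(r["score"],2),np.round(w(c,r["at"],.01),4))
f=lambda i:cv2.resize(i,(390,450),interpolation=2)
a=cv2.imread("pics/scene1.png")[195:315,210:314];b=cv2.imread("pics/side1.png")[180:300,220:324]
cv2.imwrite("pics/c1.png",np.hstack([f(a),f(b)]))
E
```

```text
t: 4.88
eef_pos: [0.4709, 0.0828, 0.1866]
tool_rot: [0.0, 0.025, 1.0, -0.0]
contact_force: [0.2, -0.2, 0.7]
gripper_width: 0.003
grasp_force: 0.0
scene seat [259. 251.] 0.73 [0.5134 0.0854 0.01  ]
scene flange_1 [199. 284.] 0.77 [0.377  0.1214 0.01  ]
scene flange_1 [237. 299.] 0.68 [0.3813 0.0449 0.01  ]
scene flange_1 [254. 255.] 0.58 [0.4993 0.0879 0.01  ]
side seat [277. 237.] 0.91 [0.5182 0.0756 0.01  ]
side flange_1 [333. 260.] 0.81 [0.3861 0.1452 0.01  ]
side flange_1 [283. 238.] 0.65 [0.5036 0.0766 0.01  ]
side flange_1 [331. 234.] 0.56 [0.3897 0.0531 0.01  ]
```

View pics/c1.png

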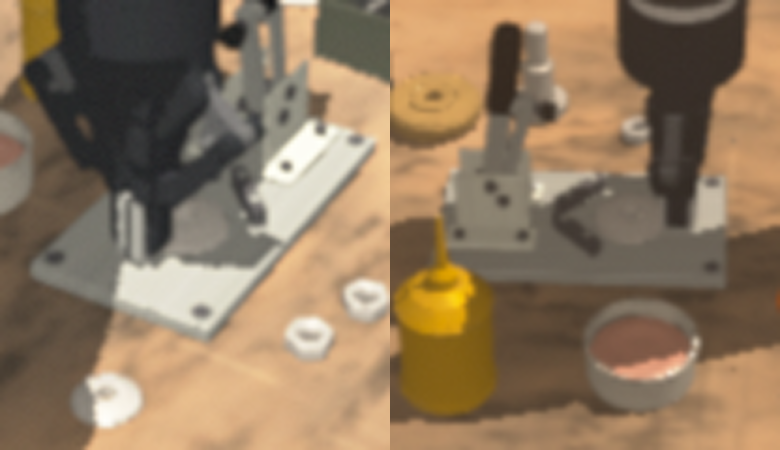

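```bash
python3 -m pendant '[[0,-0.004,0,0,0],[0,-0.003,0,0,0],[0,-0.002,0,0,0],[0,0,0,0,0]]'; for i in 1 ; do python3 -m pendant '[[0,-0.001,0,0,0],[0,0,0,0,0]]'; python3 -m pendant '[[0,-0.001,0,0,0],[0,0,0,0,0]]'; python3 -m pendant '[[0,-0.001,0,0,0],[0,0,0,0,0]]'; done
```

```text
t: 5.52
eef_pos: [0.4804, 0.0824, 0.1868]
tool_rot: [0.0, 0.025, 1.0, 0.0]
contact_force: [-0.3, 0.6, 0.3]
gripper_width: 0.004
grasp_force: 0.0
t: 5.68
eef_pos: [0.4809, 0.0823, 0.1867]
tool_rot: [0.0, 0.025, 1.0, -0.0]
contact_force: [-0.5, -0.4, 0.0]
gripper_width: -0.001
grasp_force: 0.0
t: 5.85
eef_pos: [0.4818, 0.0823, 0.1867]
tool_rot: [-0.0, 0.025, 1.0, 0.0]
contact_force: [0.2, -0.3, 0.2]
gripper_width: 0.002
grasp_force: 0.1
t: 6.02
eef_pos: [0.4828, 0.0823, 0.1867]
tool_rot: [0.0, 0.025, 1.0, 0.0]
contact_force: [-0.4, -0.1, -0.0]
gripper_width: -0.001
grasp_force: 0.1
```

```bash
python3 -m pendant '[[0,-0.001,0,0,0],[0,0,0,0,0]]'; python3 -m pendant '[[0,-0.001,0,0,0],[0,0,0,0,0]]';python3 -m pendant '[[0,-0.001,0,0,0],[0,0,0,0,0]]'; python3 - <<'E'
from h import *
for c in("scene","side"):
    im,d=bot.read_camera(c);cv2.imwrite(f"pics/{c}2.png",im)
f=lambda i:cv2.resize(i,(390,450),interpolation=2)
a=cv2.imread("pics/scene2.png")[215:285,230:290];b=cv2.imread("pics/side2.png")[200:270,250:310]
cv2.imwrite("pics/c2.png",np.hstack([f(a),f(b)]))
E
```

```text
t: 6.18
eef_pos: [0.4839, 0.0822, 0.1867]
tool_rot: [0.0, 0.025, 1.0, 0.0]
contact_force: [-0.3, -0.4, -0.2]
gripper_width: 0.003
grasp_force: 0.1
t: 6.35
eef_pos: [0.4846, 0.0822, 0.1867]
tool_rot: [-0.0, 0.025, 1.0, 0.0]
contact_force: [-1.9, 0.5, 1.5]
gripper_width: -0.002
grasp_force: 1.2
t: 6.52
eef_pos: [0.4851, 0.0822, 0.1866]
tool_rot: [-0.001, 0.024, 1.0, 0.0]
contact_force: [-4.6, 0.5, 3.8]
gripper_width: 0.0
grasp_force: 3.4
```

View pics/c2.png

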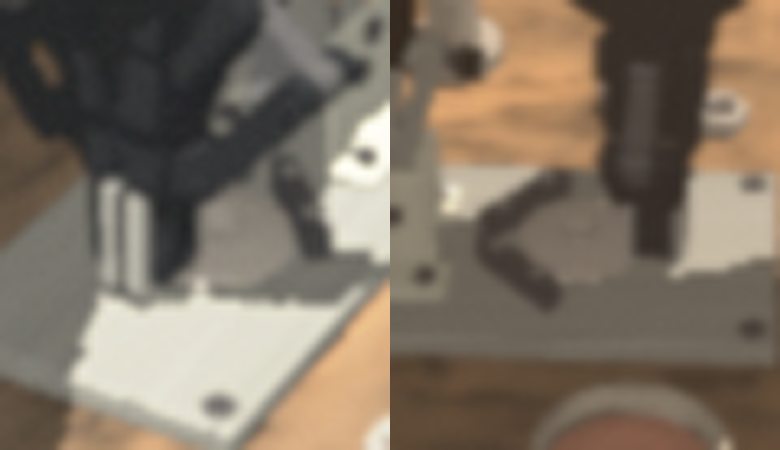

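```bash
python3 -m pendant '[[0,-0.001,0,0,0],[0,0,0,0,0]]'; python3 -m pendant '[[0,0,0.002,0,0],[0,0,0.002,0,0],[0,0,0,0,0]]';python3 -m pendant '[[0,0,-0.002,0,0],[0,0,-0.002,0,0],[0,0,-0.002,0,0],[0,0,-0.002,0,0],[0,0,0,0,0]]'; python3 -m pendant '[[0,-0.001,0.002,0,0],[0,0,0.002,0,0],[0,0,0,0,0]]'
```

```text
t: 6.78
eef_pos: [0.4856, 0.0822, 0.1865]
tool_rot: [-0.002, 0.024, 1.0, -0.0]
contact_force: [-7.8, 2.1, 7.0]
gripper_width: -0.003
grasp_force: 5.4
t: 7.03
eef_pos: [0.487, 0.0864, 0.1867]
tool_rot: [0.0, 0.024, 1.0, 0.0]
contact_force: [-2.6, 1.1, 0.8]
gripper_width: 0.002
grasp_force: 1.4
t: 7.45
eef_pos: [0.4855, 0.0793, 0.1866]
tool_rot: [-0.001, 0.024, 1.0, 0.001]
contact_force: [-6.6, 4.7, 6.0]
gripper_width: -0.002
grasp_force: 4.9
t: 7.7
eef_pos: [0.4864, 0.0817, 0.1865]
tool_rot: [-0.002, 0.025, 1.0, -0.0]
contact_force: [-7.5, 0.5, 8.8]
gripper_width: 0.003
grasp_force: 5.8
```

```bash
python3 -m pendant '[[0,0.005,0,0,0],[0,0.01,0,0,0],[0,0,0,-0.04,-5.4],[0,0,0,-0.04,0],[0,0,0,-0.04,0],[0,0,0,-0.04,0],[0,-0.01,0,-0.04,0],[0,0,0,-0.01,0],[0,0,0,0,0],[0,0,0,0,0]]'; python3 - <<'E'
from h import *
m=bot.camera_model("wrist");im,d=bot.read_camera("wrist");cv2.imwrite("pics/w3.png",im)
for n,z in dict(seat=.01,flange_1=.01,fixture=0).items():
    for r in bot.pinpoint(n,"wrist")[:3]: print(n,np.round(r["at"]),round(r["score"],2),np.round(w("wrist",r["at"],z,m=m),4))
x,y=map(int,proj("wrist",(.515,.081,.01)));print(x,y)
cv2.imwrite("pics/w3c.png",cv2.resize(im[y-55:y+55,x-60:x+60],None,fx=5.4,fy=5.4,interpolation=2))
E
```

```text
t: 8.53
eef_pos: [0.4825, 0.083, 0.3966]
tool_rot: [0.001, -0.022, 1.0, 0.0]
contact_force: [-0.3, 0.0, -1.1]
gripper_width: -0.0
grasp_force: 0.0
seat [272. 205.] 0.8 [0.5169 0.0781 0.01  ]
flange_1 [246.  82.] 0.86 [0.3867 0.0465 0.01  ]
flange_1 [329.  86.] 0.86 [0.3859 0.1321 0.01  ]
flange_1 [270. 204.] 0.56 [0.5164 0.0755 0.01  ]
fixture [273. 199.] 0.85 [0.5129 0.0794 0.    ]
274 205
```

View pics/w3c.png

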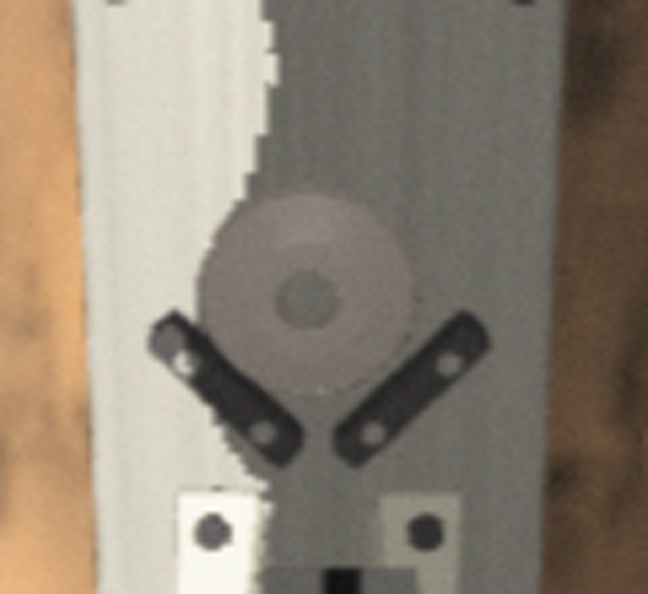

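```bash
python3 -m pendant '[[0,0.005,-0.033,0,0],[0,0,0,0.04,-7],[0,0,0,0.04,-7],[0,0,0,0.04,-7],[0,0,0,0.04,-7],[0,0,0,0.035,-6.5],[0,0,0,0.015,0],[0,0,0,0,0],[0,0,0,0,0]]'; python3 -m pendant '[[0,-0.004,0,0,0],[0,-0.003,0,0,0],[0,-0.002,0,0,0],[0,0,0,0,0]]'; python3 -m pendant '[[0,-0.001,0,0,0],[0,0,0,0,0]]'; python3 -m pendant '[[0,-0.001,0,0,0],[0,0,0,0,0]]'; python3 -m pendant '[[0,-0.001,0,0,0],[0,0,0,0,0]]'; python3 -m pendant '[[0,-0.001,0,0,0],[0,0,0,0,0]]'
```

```text
t: 9.48
eef_pos: [0.4784, 0.0495, 0.1851]
tool_rot: [-0.002, -0.318, 0.948, 0.0]
contact_force: [-0.2, -0.5, 0.8]
gripper_width: -0.003
grasp_force: 0.0
t: 9.82
eef_pos: [0.4869, 0.056, 0.1866]
tool_rot: [0.0, -0.318, 0.948, 0.0]
contact_force: [0.3, 0.3, 0.4]
gripper_width: -0.001
grasp_force: 0.0
t: 9.98
eef_pos: [0.4873, 0.0562, 0.1867]
tool_rot: [0.0, -0.318, 0.948, -0.0]
contact_force: [-0.2, -0.8, 0.1]
gripper_width: -0.005
grasp_force: 0.0
t: 10.15
eef_pos: [0.4881, 0.0567, 0.1868]
tool_rot: [0.0, -0.318, 0.948, 0.0]
contact_force: [-1.4, 0.2, -0.0]
gripper_width: 0.002
grasp_force: 0.0
t: 10.32
eef_pos: [0.4889, 0.0573, 0.1868]
tool_rot: [0.0, -0.318, 0.948, 0.0]
contact_force: [1.0, -0.0, -0.3]
gripper_width: 0.0
grasp_force: 0.0
t: 10.48
eef_pos: [0.4897, 0.0579, 0.1867]
tool_rot: [0.0, -0.318, 0.948, 0.0]
contact_force: [0.8, -0.5, -0.7]
gripper_width: 0.002
grasp_force: 0.0
```

```bash
python3 -m pendant '[[0,-0.0015,0,0,0],[0,-0.0015,0,0,0],[0,0,0,0,0]]'; python3 -m pendant '[[0,-0.001,0,0,0],[0,0,0,0,0]]'; python3 -m pendant '[[0,-0.001,0,0,0],[0,0,0,0,0]]'; python3 -m pendant '[[0,-0.001,0,0,0],[0,0,0,0,0]]'; python3 -m pendant '[[0,-0.001,0,0,0],[0,0,0,0,0]]'
```

```text
t: 10.73
eef_pos: [0.4922, 0.0598, 0.1867]
tool_rot: [0.0, -0.318, 0.948, 0.0]
contact_force: [-0.1, 0.6, -0.7]
gripper_width: -0.002
grasp_force: 0.1
t: 10.9
eef_pos: [0.4928, 0.0603, 0.1867]
tool_rot: [-0.0, -0.318, 0.948, 0.0]
contact_force: [-0.8, -0.6, 0.4]
gripper_width: 0.003
grasp_force: 0.2
t: 11.07
eef_pos: [0.4934, 0.0607, 0.1866]
tool_rot: [-0.0, -0.318, 0.948, 0.0]
contact_force: [-1.1, -0.1, 1.9]
gripper_width: -0.002
grasp_force: 1.1
t: 11.23
eef_pos: [0.4937, 0.0609, 0.1865]
tool_rot: [-0.001, -0.318, 0.948, -0.0]
contact_force: [-3.4, -2.0, 4.0]
gripper_width: 0.001
grasp_force: 3.0
t: 11.4
eef_pos: [0.4941, 0.0611, 0.1865]
tool_rot: [-0.002, -0.318, 0.948, -0.0]
contact_force: [-6.0, -3.1, 6.3]
gripper_width: 0.001
grasp_force: 4.6
```

```bash
python3 -m pendant '[[0,-0.002,0,0,0],[0,0,0,0,0]]'; python3 -m pendant '[[0,0.006,0,0,0],[0,0.01,0,0,0],[0,0,0,-0.035,7],[0,0,0,-0.04,7],[0,0,0,-0.04,7],[0,0,0,-0.04,7],[0,0,0,-0.04,6.5],[0,0,0.03,-0.01,0],[0,0,0,0,0],[0,0,0,0,0]]'; python3 - <<'E'
from h import *
m=bot.camera_model("wrist");im,d=bot.read_camera("wrist");cv2.imwrite("pics/w4.png",im)
for n,z in dict(seat=.01,flange_1=.01,fixture=0).items():
    for r in bot.pinpoint(n,"wrist")[:3]: print(n,np.round(r["at"]),round(r["score"],2),np.round(w("wrist",r["at"],z,m=m),4))
x,y=map(int,proj("wrist",(.515,.081,.01)));print(x,y)
cv2.imwrite("pics/w4c.png",cv2.resize(im[y-55:y+55,x-60:x+60],None,fx=5.4,fy=5.4,interpolation=2))
E
```

```text
t: 11.57
eef_pos: [0.4947, 0.0614, 0.1864]
tool_rot: [-0.003, -0.317, 0.948, -0.0]
contact_force: [-8.8, -5.9, 10.7]
gripper_width: -0.002
grasp_force: 7.9
t: 12.4
eef_pos: [0.4827, 0.0852, 0.3927]
tool_rot: [0.002, -0.024, 1.0, 0.001]
contact_force: [0.5, -0.4, -0.8]
gripper_width: 0.002
grasp_force: 0.0
seat [272. 201.] 0.85 [0.512  0.0809 0.01  ]
flange_1 [326.  86.] 0.88 [0.3871 0.131  0.01  ]
flange_1 [273. 204.] 0.71 [0.5152 0.0827 0.01  ]
flange_1 [242.  83.] 0.67 [0.3884 0.0451 0.01  ]
fixture [270. 199.] 0.79 [0.5125 0.0791 0.    ]
fixture [185. 191.] 0.28 [ 0.5074 -0.0195  0.    ]
275 205
```

View pics/w4c.png

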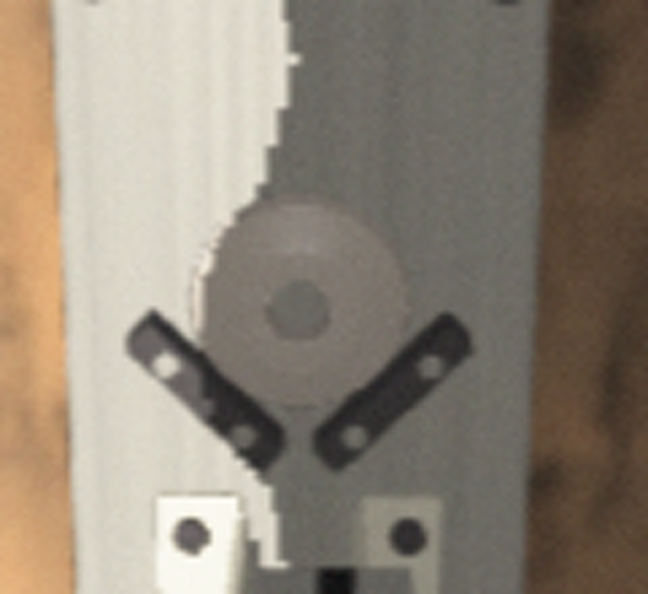

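```bash
python3 -m pendant '[[0,0,-0.004,0.04,0],[0,0,-0.003,0.04,0],[0,0,0,0.003,0],[0,-0.02,0,0,0],[0,-0.02,0,0,0],[0,-0.01,0,0,0],[0,0,0,0,0]]'; python3 - <<'E'
from h import *
d=np.load("scene0.npy");m=bot.camera_model("scene")
vv,uu=np.nonzero(d>0)
K=np.array(m["intrinsics"]);R=np.array(m["R"])
P=(R.T@(np.linalg.inv(K)@np.stack([uu,vv,np.ones_like(uu)])*d[vv,uu]-np.array(m["t"])[:,None])).T
for a in np.arange(.62,.80,.03):
    print(round(a,2),[round(P[(abs(P[:,0]-a)<.015)&(abs(P[:,1]-b)<.015),2].max(initial=-1),3) for b in np.arange(-.04,.20,.03)])
im,_=bot.read_camera("scene");im2,_=bot.read_camera("side")
f=lambda i:cv2.resize(i,(390,450),interpolation=2)
cv2.imwrite("pics/c5.png",np.hstack([f(im[140:270,220:333]),f(im2[130:260,200:313])]))
E
```

```text
t: 13.18
eef_pos: [0.5349, 0.0786, 0.3096]
tool_rot: [0.001, -0.022, 1.0, -0.0]
contact_force: [-0.6, 0.7, -0.3]
gripper_width: 0.003
grasp_force: 0.0
0.62 [np.float64(0.022), np.float64(0.02), np.float64(0.01), np.float64(0.019), np.float64(0.056), np.float64(0.055), np.float64(0.013), np.float64(0.002), np.float64(0.074)]
0.65 [np.float64(0.023), np.float64(0.02), np.float64(0.002), np.float64(0.002), np.float64(0.003), np.float64(0.002), np.float64(0.002), np.float64(0.003), np.float64(0.002)]
0.68 [np.float64(0.044), np.float64(0.044), np.float64(0.044), np.float64(0.044), np.float64(0.043), np.float64(0.043), np.float64(0.002), np.float64(0.003), np.float64(0.002)]
0.71 [np.float64(0.044), np.float64(0.03), np.float64(0.029), np.float64(0.028), np.float64(0.041), np.float64(0.044), np.float64(0.002), np.float64(0.003), np.float64(0.002)]
0.74 [np.float64(0.151), np.float64(0.033), np.float64(0.153), np.float64(0.152), np.float64(0.032), np.float64(0.044), np.float64(0.052), np.float64(0.096), np.float64(0.072)]
0.77 [np.float64(0.155), np.float64(0.154), np.float64(0.156), np.float64(0.155), np.float64(0.155), np.float64(0.155), np.float64(0.097), np.float64(0.097), np.float64(0.097)]
0.8 [np.float64(0.115), np.float64(0.12), np.float64(0.128), np.float64(0.131), np.float64(0.136), np.float64(0.136), np.float64(0.097), np.float64(0.097), np.float64(0.097)]
```

View pics/c5.png

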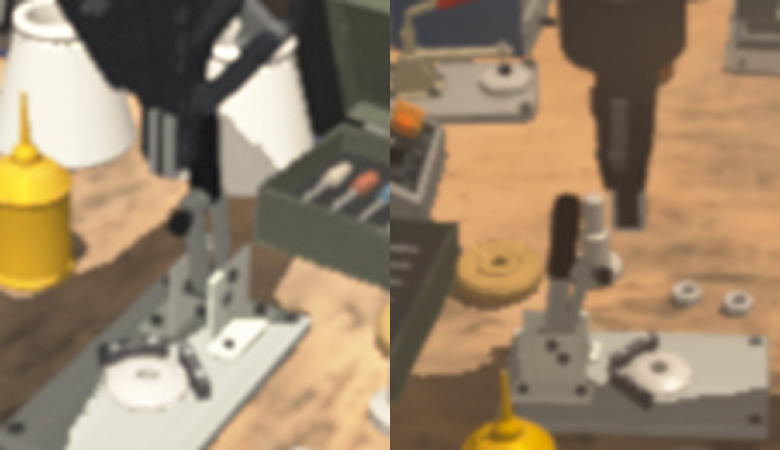

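```bash
python3 -m pendant '[[0,-0.01,0.002,0,0],[0,-0.006,0.002,0,0],[0,-0.006,0,0,0],[0,-0.006,0,0,0],[0,-0.006,0,0,0],[0,-0.006,0,0,0],[0,0,0,0,0]]'; python3 -m pendant '[[0,-0.007,0,0,0],[0,-0.007,0,0,0],[0,-0.007,0,0,0],[0,0,0,0,0]]'
```

```text
t: 13.87
eef_pos: [0.5721, 0.0847, 0.3082]
tool_rot: [-0.002, -0.023, 1.0, -0.0]
contact_force: [-7.7, 0.1, 6.0]
gripper_width: 0.001
grasp_force: 3.7
t: 14.2
eef_pos: [0.5926, 0.0856, 0.3072]
tool_rot: [-0.003, -0.023, 1.0, -0.0]
contact_force: [-5.9, -0.9, -0.1]
gripper_width: -0.0
grasp_force: 3.2
```

```bash
python3 -m pendant '[[0,-0.008,0,0.002,0],[0,-0.008,0,0.002,0],[0,-0.008,0,0.003,0],[0,-0.008,0,0.004,0],[0,-0.007,0,0.004,0],[0,-0.007,0,0.005,0],[0,0,0,0,0]]'; python3 -m pendant '[[0,-0.005,0,0.005,0],[0,-0.005,0,0.005,0],[0,-0.004,0,0.004,0],[0,0,0,0,0],[0,0,0,0,0]]'
```

```text
t: 14.78
eef_pos: [0.641, 0.0879, 0.288]
tool_rot: [0.001, -0.023, 1.0, -0.0]
contact_force: [0.9, -0.3, 0.6]
gripper_width: 0.002
grasp_force: 0.0
t: 15.2
eef_pos: [0.6537, 0.0882, 0.2743]
tool_rot: [-0.0, -0.022, 1.0, -0.0]
contact_force: [-0.8, 0.2, -1.7]
gripper_width: -0.005
grasp_force: 0.0
```

Contact was lost as it snapped. I'll lift clear, retreat and look.

```bash
python3 -m pendant '[[0,0.01,0,-0.03,0],[0,0,0,-0.04,0],[0,0,0,-0.04,0],[0,0.03,0,-0.03,0],[0,0.04,0,0,0],[0,0.04,0,0,0],[0,0.04,0,0,0],[0,0.02,0,0,0],[0,0,0,0,0],[0,0,0,0,0]]'; python3 - <<'E'
from h import *
im,_=bot.read_camera("wrist");im2,_=bot.read_camera("side")
x,y=map(int,proj("wrist",(.535,.082,.02)));print(x,y)
p=bot.pinpoint("lever_grip","side");print([(r["at"],r["score"]) for r in p[:2]])
S=np.array([.516,.0805,0]);u=np.array([1,.04,0])
for th in(1.26,1.32):print(proj("side",S+u*(.072+.095*np.sin(th))+[0,0,.048+.095*np.cos(th)]))
f=lambda i:cv2.resize(i,(390,450),interpolation=2)
y=min(max(y,58),420-58)
cv2.imwrite("pics/c6.png",np.hstack([f(im[y-58:y+57,x-50:x+50]),f(im2[180:300,205:309])]))
E
```

```text
t: 16.03
eef_pos: [0.4736, 0.0801, 0.4149]
tool_rot: [0.001, -0.023, 1.0, 0.001]
contact_force: [0.5, 0.0, 0.1]
gripper_width: -0.004
grasp_force: 0.0
276 223
[([207.4, 219.7], 0.68)]
[208.14569801 214.6213667 ]
[207.76392052 216.45383035]
```

View pics/c6.png

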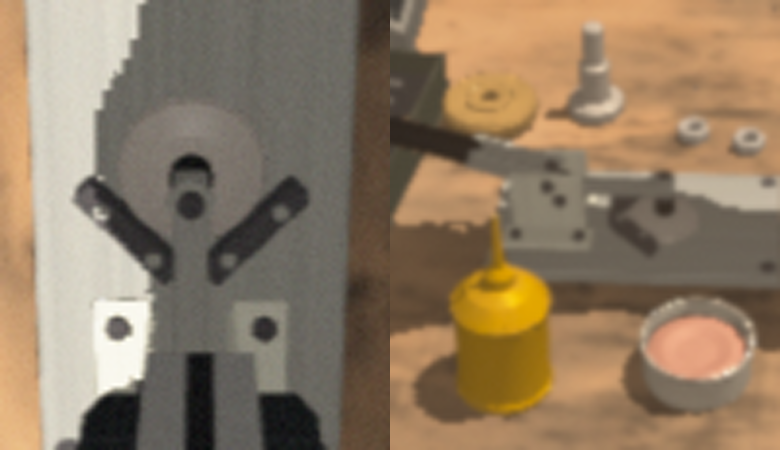

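The lever is over and nearly level. The rubber foot sits on the middle of the flange, which touches both bars. The bystanders are in place and the arm is clear.

```bash
python3 -c "
from station import bot
print(bot.hand_in())"
```

```text
the job is handed in; nothing more can be done
None
```

The job is handed in after about 16 s: the last pictures show the flange against both bars of the V, the lever snapped into lock with the rubber foot on the flange, the bystanders where they were, and the arm clear.

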